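# Sweep the nutshells off the board into its waste drawer

## Robot

A 6-joint arm with a two-finger parallel gripper is mounted at the origin on a cart in front of the work surface, level with it; the furniture and walls round the work are solid. World frame = base frame: x ahead of the robot, y to its left, z up, the work surface at z = 0. Lengths are in m, angles in rad, forces in N, time in s.
With the tool pointing down it reaches from about 0.325 to 0.85 m from the base axis. Payload 4.4 kg.
Tool frame: the origin (TCP) lies at the centre of the arm's flange, where the gripper is bolted on; the fingertips stand 199 mm ahead of it and the grasp point (between the pads) lies 180 mm ahead of it; z points along the fingers, y is the line along which they close (so a half turn about z gives the same grasp; the last joint's range is limited). The gripper opens to 94 mm and grips with 3 to 60 N. Pads are 16 mm wide; open, the fingers measure 119 mm over their backs; the gripper's body (75 mm by 177 mm) begins 78 mm behind the grasp point.
Start: joints at [-1.494, 0.207, 1.542, -0, 1.393, -0.15], TCP at [0.13, -0.56, 0.405] pointing down, gripper open.
Joint ranges: [-2.73, 2.73], [-0.86, 2.22], [0.23, 2.46], [-1.11, 4.25], [0.08, 2.63], [-2.82, 2.82]. Speed limits (rad/s): [2.79, 2.79, 3.14, 3.14, 3.14, 3.14].

## Interface

Orientations are given as a unit quaternion [w, x, y, z].
In Python, from bench import manip gives the robot as it stands. The module is installed in compiled form; this text tells all that it offers.
- The arm moves only by the tool apply_moves, never from a script. Its argument "targets" is a list of rows, each an object with "hand": the finger opening in mm, from 0 to 94; "slide": the shift along the tool's x, y, z in mm, a list of three; "twist": the turn about the tool's z in degrees. A call has 1 to 12 rows; each row is the pose to reach, as a shift and turn from the pose commanded when the call began, along the tool's axes at that moment; what a row does not reach only later rows make up. A row lasts 1/12 s, in which the tool goes at most 41.7 mm and 7.16 degrees, less where a joint would pass 70% of its speed; a pose out of reach is approached as far as the arm can. A call with a gripper value outside its range is refused whole. The fingers move at their own pace and stop on an object; "force" is the grip in N (left out, the last holds). Time passes only in rows, so rows that repeat a pose let the fingers close. It gives the time, the measured TCP pose, the force, the opening and the grip force at its end, in the units of the state.
- manip.get_obs(): the state, without advancing time (a new reading comes with each control period).
- manip.grab_frame(name): name is "side" or "top" or "wrist"; returns a dict with "img" (480x640x3 uint8, blue, green, red), "range_z" (480x640 float32, m along the optical axis (not along the pixel's ray), 0 where there is no reading), "fx", "fy", "cx", "cy" (pixels), "dist_coeffs" ([k1, k2, p1, p2, k3] as OpenCV has them; the pictures are not rectified), "R" (3x3) and "t" (3): a world point X has camera coordinates R X + t; the wrist camera has in their place "mount" (4x4, takes a point from camera to tool coordinates, whose origin is the TCP and whose axes are the flange's). Camera axes: x right, y down, z forward; pixel columns grow to the right and rows downward; lengths in m; the calibration is good to about 2 mm. A picture is of the moment at which its call begins: read the wrist's pose just before it.
- manip.hand_in(): hands the job in; it is judged then, once.
Trained networks look in a picture, given as the dict that the camera call returned (one of the last four; its "shot" number tells which), for a name from the list of things; names that differ only in an ending like _2 or _b are one class to them, and where a whole thing is asked for, a point or a joint stands for the part that bears it (a point fixed in the world has none). Each returns a list of dicts, best first, with "p" (0 to 1); they miss things now and then, are a little off and sometimes report something else, mostly with a low value. They report only what shows in the picture. A call takes as long as a camera call.
- manip.find_in(picture, query): "uv" ([column, row] in pixels, amid what is visible of it).
- manip.place_of(picture, query): "uv" ([column, row] in pixels: a listed point, or the origin of a listed thing).
The state is a dict: "clock": time; "joint_pos": joint angles; "qd": joint speeds; "effort": joint torques, N m; "position": TCP position; "tool_rot": TCP orientation; "ft_force": force on the tool from outside, world axes, zero at the start; "wrist_torque": the same for the moment, N m; "finger_gap": finger opening in m; "grasp_force": force on a finger pad.
Only numpy, scipy, OpenCV 4.12 (cv2) and the standard library are available. Lean on these libraries where they do the work, as an engineer would, in place of code of your own. Each camera call takes 0.05 s, during which the arm holds its last target. There are 200 camera calls.

## Task

Clear the four half walnut shells off the chopping board: hook the steel pull with a fingertip and draw the waste drawer under the board out nearly to its stop, sweep all four shells over the board's left edge into the drawer with your fingertips, then push the drawer fully shut. Only push and sweep, gently: do not lift, carry or press hard on any shell, and leave the garlic bulb on the board and everything round the board where they stand.

Things in the scene. Friction and masses are not known exactly. Their poses are not given: they have to be found in the camera images.
- prep_board: the standing unit: a brown striped wooden chopping board, 240 mm (its x) by 270 mm (its y) by 16 mm, on a wooden case; it does not slide. Board top 58 mm above the worktop, flat, no rim. Origin: on the worktop under the board's centre; x points away from the robot (turned by its yaw), y to the left. The waste drawer slides out of its left end, along its +y.
- board_edge (a point): middle of the upper edge of the board's left end (board frame: x 0, y 135 mm, z 58 mm); the shells go over this edge. Axes as prep_board. Wall cabinets hang 460 mm above the worktop over and behind the board's far edge and beyond its left end, so keep the hand low there.
- waste_drawer (a joint): drawer under the board: 0 = shut, 0.090 m = out at its stop; slides along the board's +y with about 1.5 N of friction, stays where left; no spring, no latch. A steel tray, open on top, with a wooden front 228 mm wide, top edge 40 mm above the worktop. Out, the open mouth from the board's edge to the front is 10 mm shorter than the joint value and 192 mm wide (board x -96 to 96).
- drawer_pull (a point): middle of the steel bow pull on the drawer's front: a round level bar 10 mm thick along the board's x, straight over x -50 to 50 mm, ends bent back to the front at x -60 and 60 mm; axis 26 mm above the worktop and 40 mm outside the front's face, so 35 mm are clear between bar and front for a fingertip from above, down to the worktop. Moves with the drawer. Axes as prep_board.
- drawer_floor (a point): centre of the drawer tray's inner floor, 7 mm above the worktop, moves with the drawer; inside the tray is 192 mm (x) by 230 mm (y), walls 31 mm high, 35 mm from the floor to the underside of the board. Axes as prep_board.
- shell1: half walnut shell (one of four alike): a brown wrinkled dome 37 mm across and 17 mm high, 12 g, hollow-looking, lying with its flat open side down on the board. Origin: centre of that flat side; z points up through the dome; the yaw means nothing. It slides and does not roll.
- shell2: half walnut shell (one of four alike): a brown wrinkled dome 37 mm across and 17 mm high, 12 g, hollow-looking, lying with its flat open side down on the board. Origin: centre of that flat side; z points up through the dome; the yaw means nothing. It slides and does not roll.
- shell3: half walnut shell (one of four alike): a brown wrinkled dome 37 mm across and 17 mm high, 12 g, hollow-looking, lying with its flat open side down on the board. Origin: centre of that flat side; z points up through the dome; the yaw means nothing. It slides and does not roll.
- shell4: half walnut shell (one of four alike): a brown wrinkled dome 37 mm across and 17 mm high, 12 g, hollow-looking, lying with its flat open side down on the board. Origin: centre of that flat side; z points up through the dome; the yaw means nothing. It slides and does not roll.
- garlic: a whole pale garlic bulb, 48 x 50 mm and 51 mm high, 60 g, standing loose on the board among the shells; it stays where it is. Origin: centre of its underside.
- kernel_bowl: bystander: white bowl of shelled nuts, 120 mm across, 48 mm high, left of the board. Origin: centre of its underside.
- tumbler: bystander: clear glass, 81 mm across, 93 mm high, behind the board. Origin: centre of its underside.
- lemon: bystander: lemon 72 x 55 x 56 mm, lying back left of the board. Origin: centre of its underside.
- mug: bystander: orange mug, 81 mm across and 101 mm high, far to the right on the front strip of the worktop. Origin: centre of its underside.
- peeler: bystander: peeler 170 mm long, 18 mm high, lying on the front strip of the worktop to the right. Origin: centre of its underside.
- spice_jar: bystander: spice jar 45 mm across, 106 mm high, back left of the board. Origin: centre of its underside.

How it is judged:
On the way, in this order (a step that is already met when the one before it is completed fails the run):
1. the drawer is drawn out, at least 70 mm (value of joint waste_drawer above 0.07 m), for 0.1 s.
2. all four shells lie in the drawer while it is still out at least 45 mm (x of shell1 in the frame of drawer_floor between -0.096 and 0.096 m and y of shell1 in the frame of drawer_floor between -0.115 and 0.115 m and z of shell1 in the frame of drawer_floor between -0.01 and 0.045 m and x of shell2 in the frame of drawer_floor between -0.096 and 0.096 m and y of shell2 in the frame of drawer_floor between -0.115 and 0.115 m and z of shell2 in the frame of drawer_floor between -0.01 and 0.045 m and x of shell3 in the frame of drawer_floor between -0.096 and 0.096 m and y of shell3 in the frame of drawer_floor between -0.115 and 0.115 m and z of shell3 in the frame of drawer_floor between -0.01 and 0.045 m and x of shell4 in the frame of drawer_floor between -0.096 and 0.096 m and y of shell4 in the frame of drawer_floor between -0.115 and 0.115 m and z of shell4 in the frame of drawer_floor between -0.01 and 0.045 m and value of joint waste_drawer above 0.045 m), for 0.2 s.
At the end, for the whole second after the job is handed in: the drawer is shut to within 6 mm and all four half shells lie in its tray, below the board (value of joint waste_drawer below 0.006 m and x of shell1 in the frame of drawer_floor between -0.096 and 0.096 m and y of shell1 in the frame of drawer_floor between -0.115 and 0.115 m and z of shell1 in the frame of drawer_floor between -0.01 and 0.045 m and x of shell2 in the frame of drawer_floor between -0.096 and 0.096 m and y of shell2 in the frame of drawer_floor between -0.115 and 0.115 m and z of shell2 in the frame of drawer_floor between -0.01 and 0.045 m and x of shell3 in the frame of drawer_floor between -0.096 and 0.096 m and y of shell3 in the frame of drawer_floor between -0.115 and 0.115 m and z of shell3 in the frame of drawer_floor between -0.01 and 0.045 m and x of shell4 in the frame of drawer_floor between -0.096 and 0.096 m and y of shell4 in the frame of drawer_floor between -0.115 and 0.115 m and z of shell4 in the frame of drawer_floor between -0.01 and 0.045 m); the robot touches nothing.
It fails at once if a shell is lifted or carried (its flat side's centre more than 30 mm above the board's top) (height (world z) of any of shell1, shell2, shell3, shell4 above 0.088 m).
It fails at once if a shell is squeezed or pressed with more than 15 N (contact force between the fingers and shell1 above 15 N or contact force between the fingers and shell2 above 15 N or contact force between the fingers and shell3 above 15 N or contact force between the fingers and shell4 above 15 N).
It fails at once if the garlic bulb is moved more than 20 mm (distance of garlic from where it was at the start of the episode above 0.02 m).
It fails at once if a bystander is moved more than 25 mm (distance of any of kernel_bowl, tumbler, lemon, mug, peeler, spice_jar from where it was at the start of the episode above 0.025 m).
It also fails if it takes over 72 s, if anything falls off the work surface, if the arm or the gripper's body presses on something with over 40 N, if the wrist force passes 120 N, or if a joint passes its speed limit or range.

## Working session

There is one attempt and no reset: what is moved stays moved. The work goes in short steps, Python scripts to look and compute and a tool call to move; the robot and the scene stay as the last step left them, time stands still between calls to the robot, and variables do not carry over. Pictures are saved under pics/ and viewed, at most 11 in all, crops included, and the job is handed in when it is done.

Besides the shell and the picture viewer there is one more tool, called after "Call:" as name(argument=value, ...) on one line, values as JSON. apply_moves: Moves the arm, as the interface text tells. Its arguments: {"type":"object","properties":{"targets":{"type":"array","items":{"type":"object","properties":{"hand":{"type":"number"},"slide":{"type":"array","items":{"type":"number"}},"twist":{"type":"number"}}}},"force":{"type":"number"}},"required":["targets"]}

```bash
mkdir -p pics
cat > h.py <<'E'
from bench import manip
import numpy as np, cv2
from scipy.spatial.transform import Rotation as Rn
def ray(f,uv):
    K=np.array([[f['fx'],0,f['cx']],[0,f['fy'],f['cy']],[0,0,1]])
    n=cv2.undistortPoints(np.array([[uv]],float),K,np.array(f['dist_coeffs'],float))[0,0]
    return np.array([n[0],n[1],1.])
def world(f,uv,z=None):
    r=ray(f,uv);R=np.array(f['R']);t=np.array(f['t'])
    if z is None:
        u,v=int(round(uv[0])),int(round(uv[1]))
        p=f['range_z'][max(v-1,0):v+2,max(u-1,0):u+2];p=p[p>0]
        return R.T@(r*np.median(p)-t) if len(p) else None
    C=-R.T@t;d=R.T@r
    return C+d*(z-C[2])/d[2]
E
python3 - <<'E'
from h import *
o=manip.get_obs();print(o['clock'],o['position'],Rn.from_quat(np.roll(o['tool_rot'],-1)).as_matrix().round(3))
for n in('top','side'):
    f=manip.grab_frame(n);cv2.imwrite(f'pics/{n}0.png',f['img']);print(n,-np.array(f['R']).T@f['t'])
    for q,z in(('prep_board',0),('board_edge',.058),('drawer_pull',.026),('shell1',.058),('garlic',.058),('kernel_bowl',0),('tumbler',0),('lemon',0),('spice_jar',0)):
        for d in manip.place_of(f,q)[:5]:
            if d['p']>.2: print(q,round(d['p'],2),np.round(d['uv']),world(f,d['uv'],z).round(3))
E
```

```text
0.0 [ 0.12982933 -0.5597845   0.40351722] [[ 0.974  0.226 -0.   ]
 [ 0.226 -0.974  0.002]
 [ 0.    -0.002 -1.   ]]
top [0.31441023 0.00702592 1.7808828 ]
prep_board 0.9 [310. 246.] [0.521 0.022 0.   ]
board_edge 0.78 [268. 268.] [0.451 0.145 0.058]
drawer_pull 0.8 [245. 285.] [0.406 0.216 0.026]
shell1 0.73 [433. 294.] [ 0.368 -0.332  0.058]
shell1 0.5 [287. 271.] [0.442 0.09  0.058]
shell1 0.48 [273. 246.] [0.515 0.129 0.058]
shell1 0.46 [328. 230.] [ 0.561 -0.03   0.058]
shell1 0.45 [315. 260.] [0.472 0.008 0.058]
garlic 0.78 [300. 233.] [0.553 0.052 0.058]
tumbler 0.53 [212. 194.] [0.688 0.319 0.   ]
lemon 0.52 [174. 238.] [0.553 0.437 0.   ]
side [-0.22604306 -1.33679037  1.05952677]
prep_board 0.65 [324. 315.] [ 0.371 -0.33   0.   ]
prep_board 0.6 [312. 244.] [0.523 0.041 0.   ]
shell1 0.5 [307. 239.] [0.486 0.005 0.058]
shell1 0.45 [329. 237.] [ 0.562 -0.023  0.058]
garlic 0.48 [317. 231.] [0.542 0.037 0.058]
tumbler 0.6 [315. 200.] [0.704 0.35  0.   ]
```

View pics/top0.png

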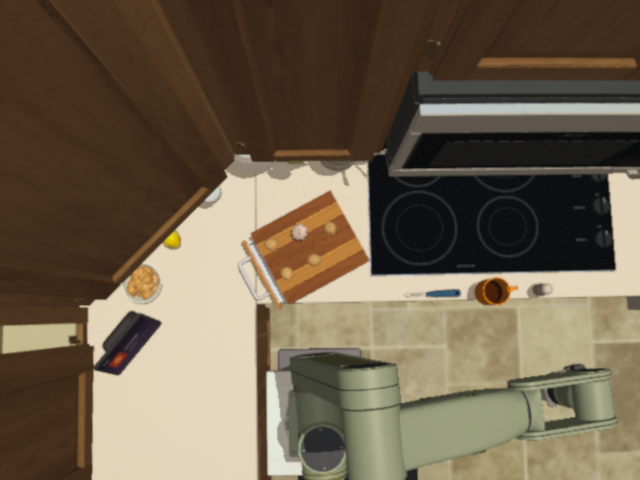

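View pics/side0.png

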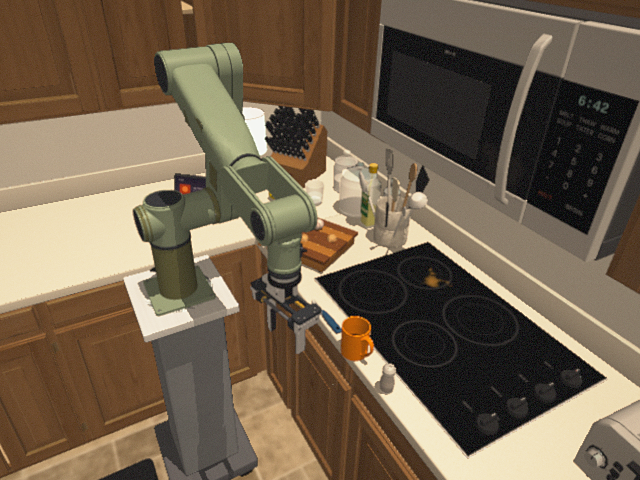

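The top picture shows the board at about (310,247), turned about 30°. The pull is at (245,280), the garlic at (300,233), and the shells at (331,228), (314,260), (287,272) and (271,244). The drawer seems partly open. Next I'll measure the board with the depth image.

Run:
```python
from h import *
f=manip.grab_frame('top')
cv2.imwrite('pics/top1.png',cv2.resize(f['img'][170:320,130:390],None,fx=3,fy=3,interpolation=cv2.INTER_CUBIC))
P=[];uv=[]
for v in range(180,320):
    for u in range(220,390):
        p=world(f,(u,v)); 
        if p is not None: P.append(p);uv.append((u,v))
P=np.array(P);np.save('P.npy',P)
s=(abs(P[:,2]-.058)<.006)&(P[:,0]>.3)&(P[:,0]<.75)
print(s.sum(),np.median(P[s,2]))
r=cv2.minAreaRect(P[s,:2].astype(np.float32));print(r)
```

```text
6863 0.058000513930797755
((0.5842218995094299, 0.07022325694561005), (0.4124407470226288, 0.28803831338882446), 28.09885025024414)
```

View pics/top1.png

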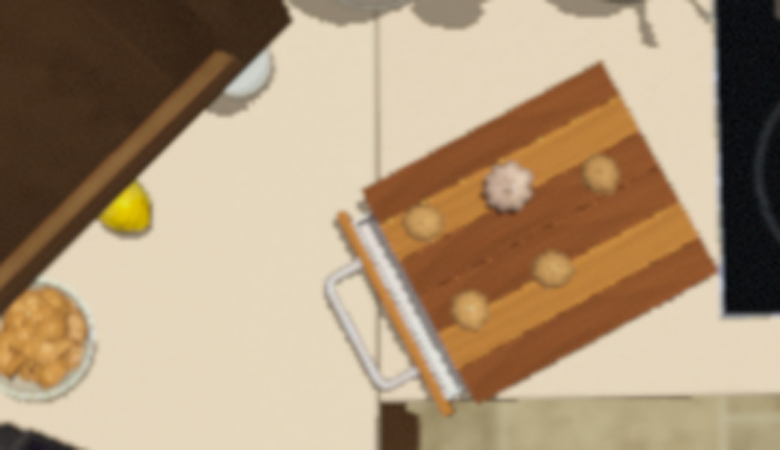

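The crop shows board corners at (363,188), (600,62), (717,270) and (478,402). The pull bar runs (330,288)–(382,385), and the drawer is about 25–30 mm open. The shells are at (424,221), (471,309), (553,268) and (601,174), with the garlic at (508,187).

```bash
cat >> h.py <<'E'
def setb(c,yaw):
    global C0,YAW;C0=np.array(c);YAW=yaw
def b(p):
    d=np.asarray(p)[:2]-C0;c,s=np.cos(YAW),np.sin(YAW);return np.array([c*d[0]+s*d[1],-s*d[0]+c*d[1]])
def w(q):
    c,s=np.cos(YAW),np.sin(YAW);return C0+np.array([c*q[0]-s*q[1],s*q[0]+c*q[1]])
E
python3 - <<'E'
from h import *
f=manip.grab_frame('top')
W=lambda x,y,z:world(f,(130+x/3-1/3,170+y/3-1/3),z)
c=np.array([W(*p,.058)[:2] for p in((363,188),(600,62),(717,270),(478,402))])
e=(c[0]+c[3]-c[1]-c[2])/2; g=(c[0]+c[1]-c[2]-c[3])/2
y1=np.arctan2(-e[0],e[1]);y2=np.arctan2(g[1],g[0])
print(c.round(3),np.linalg.norm(e),np.linalg.norm(g),np.degrees([y1,y2]),c.mean(0))
import h
h.setb(c.mean(0),(y1+y2)/2)
for n,p,z in(('pullA',(330,288),.026),('pullB',(382,385),.026),('s',(424,221),.066),('s',(471,309),.066),('s',(553,268),.066),('s',(601,174),.066),('garlic',(508,187),.085),('fronttop',(395,312),.04),('bowl',(42,340),.04),('lemon',(128,208),.028),('jar/tumbler',(248,72),.09)):
    q=W(*p,z);print(n,q.round(3),(b(q)*1000).round())
o=manip.get_obs();print(o['clock'])
print('overhang pt', w((0,.25)),w((0,.20)))
E
```

```text
[[ 0.558  0.195]
 [ 0.679 -0.039]
 [ 0.471 -0.148]
 [ 0.348  0.086]] 0.2640432526911282 0.2359714554263676 [27.57501624 27.66135319] [0.5137876  0.02344308]
pullA [0.463 0.232 0.026] [ 52. 208.]
pullB [0.367 0.181 0.026] [-57. 208.]
s [0.523 0.135 0.066] [60. 95.]
s [0.437 0.091 0.066] [-37.  95.]
s [0.475 0.011 0.066] [-40.   7.]
s [ 0.566 -0.037  0.066] [ 18. -78.]
garlic [0.552 0.053 0.085] [48.  8.]
fronttop [0.437 0.167 0.04 ] [ -2. 162.]
bowl [0.415 0.514 0.04 ] [140. 481.]
lemon [0.546 0.434 0.028] [219. 348.]
jar/tumbler [0.669 0.303 0.09 ] [267. 176.]
1.1
overhang pt [0.39789328 0.2449572 ] [0.42107214 0.20065438]
```

Call:
apply_moves(targets=[{"hand":20,"slide":[375,-334,0],"twist":-80},{"hand":20,"slide":[375,-334,0],"twist":-80},{"hand":20,"slide":[375,-334,0],"twist":-80},{"hand":20,"slide":[375,-334,0],"twist":-80},{"hand":20,"slide":[375,-334,0],"twist":-80},{"hand":20,"slide":[375,-334,0],"twist":-80},{"hand":20,"slide":[375,-334,0],"twist":-80},{"hand":20,"slide":[375,-334,0],"twist":-80},{"hand":20,"slide":[375,-334,0],"twist":-80},{"hand":20,"slide":[375,-334,0],"twist":-80},{"hand":20,"slide":[375,-334,0],"twist":-80},{"hand":20,"slide":[375,-334,0],"twist":-80}])

```text
clock: 2.1
position: [0.4191, -0.1499, 0.4051]
tool_rot: [0.001, 0.686, 0.727, 0.0]
ft_force: [0.7, -0.2, 0.3]
finger_gap: 0.021
grasp_force: 0.0
```

```bash
cat >> h.py <<'E'
setb([.515,.024],np.radians(27.6))
def pose():
    o=manip.get_obs();return np.array(o['position']),Rn.from_quat(np.roll(o['tool_rot'],-1)).as_matrix(),o
def go(q,z,yaw=None):
    """slide/twist to bring fingertips to board point q (m), tip height z; tool x at board angle yaw (deg, default +y)"""
    p,R,o=pose();d=np.r_[w(q),z+.199]-p
    cur=np.degrees(np.arctan2(R[1,0],R[0,0]));t=np.degrees(YAW)+(90 if yaw is None else yaw)
    print('go',q,z,'slide',(R.T@d*1000).round(1),'twist',round((cur-t+180)%360-180,1))
def stat():
    p,R,o=pose();tip=p+R[:,2]*.199
    print('t',round(o['clock'],2),'tip board',(b(tip)*1000).round(1),'z',round(tip[2]*1000,1),'F',np.round(o['ft_force'],1),'gap',o['finger_gap'],'j',np.round(o['joint_pos'],2),'yaw',round(np.degrees(np.arctan2(R[1,0],R[0,0])-YAW),1))
def wrist(name=None):
    p,R,o=pose();f=manip.grab_frame('wrist');M=np.array(f['mount'])
    Rc=R@M[:3,:3];tc=R@M[:3,3]+p
    f['R']=Rc.T;f['t']=-Rc.T@tc
    if name: cv2.imwrite(f'pics/{name}.png',f['img'])
    return f
E
python3 - <<'E'
from h import *
stat();go((0,.12),.2)
E
```

```text
t 2.1 tip board [-165.4 -109.9] z 206.1 F [ 0.7 -0.2  0.3] gap 0.020963076451502128 j [-0.54 -0.08  1.84 -0.    1.38 -0.6 ] yaw 65.7
go (0, 0.12) 0.2 slide [277.5  56.3   5.9] twist -24.3
```

Call:
apply_moves(targets=[{"hand":20,"slide":[275,56,0],"twist":-24},{"hand":20,"slide":[275,56,0],"twist":-24},{"hand":20,"slide":[275,56,0],"twist":-24},{"hand":20,"slide":[275,56,0],"twist":-24},{"hand":20,"slide":[275,56,0],"twist":-24},{"hand":20,"slide":[275,56,0],"twist":-24},{"hand":20,"slide":[275,56,0],"twist":-24},{"hand":20,"slide":[275,56,0],"twist":-24},{"hand":20,"slide":[275,56,0],"twist":-24}])

```text
clock: 2.85
position: [0.4596, 0.1271, 0.4046]
tool_rot: [0.0, 0.52, 0.854, -0.0]
ft_force: [0.5, -0.1, 0.6]
finger_gap: 0.0199
grasp_force: 0.0
```

Run:
```python
from h import *
stat();f=wrist('w1');print(-np.array(f['R']).T@f['t'])
for q,z in(('prep_board',0),('board_edge',.058),('drawer_pull',.026),('shell1',.058),('garlic',.058)):
    for d in manip.place_of(f,q)[:5]:
        if d['p']>.3:
            x=world(f,d['uv'],z); print(q,round(d['p'],2),np.round(d['uv']),x.round(3),(b(x)*1000).round())
```

```text
t 2.85 tip board [ -1.4 116.9] z 205.6 F [ 0.5 -0.1  0.6] gap 0.019905034867382466 j [ 0.09 -0.01  1.77 -0.    1.37 -0.39] yaw 89.7
[0.42527884 0.19200686 0.38511519]
prep_board 0.91 [313. 312.] [0.51  0.028 0.   ] [-3.  6.]
board_edge 0.7 [314. 201.] [0.45  0.147 0.058] [ -1. 139.]
drawer_pull 0.75 [309. 115.] [0.412 0.211 0.026] [ -5. 213.]
shell1 0.85 [332. 409.] [ 0.564 -0.034  0.058] [ 16. -74.]
shell1 0.7 [271. 251.] [0.436 0.088 0.058] [-41.  94.]
shell1 0.69 [313. 204.] [0.45  0.144 0.058] [ -2. 137.]
shell1 0.56 [380. 246.] [0.521 0.138 0.058] [58. 98.]
```

View pics/w1.png

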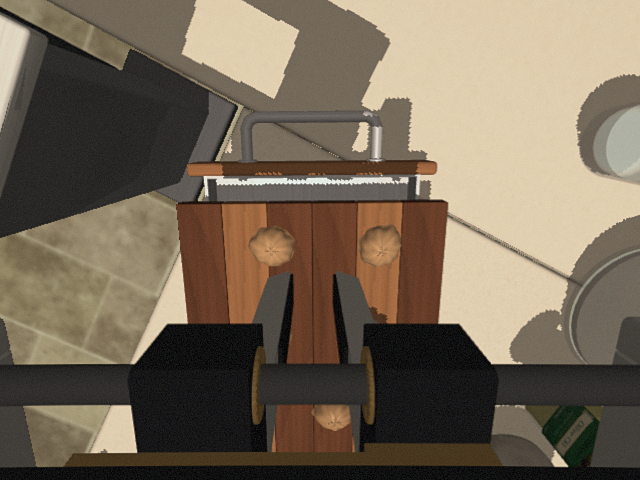

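The wrist view shows the board edge corners at (178,204) and (447,202), and the pull bar at (312,116) with the gap to the front (row 162) clear. Shells show at (271,246), (380,245) and (332,415).

```bash
python3 - <<'E'
from h import *
f=wrist()
for n,uv,z in(('L',(178,204),.058),('R',(447,202),.058),('barL',(275,117),.026),('barR',(350,116),.026),('front',(312,162),.04),('frontin',(312,175),.04)):
    print(n,(b(world(f,uv,z))*1000).round(1))
import h
h.C0=w((-.001,.002))
go((0,.185),.2);go((0,.185),.008)
E
sed -i 's/setb(\[.515,.024\],np.radians(27.6))/setb([.5132,.0253],np.radians(27.6))/' h.py
```

```text
L [-121.3  135.9]
R [114.9 135. ]
barL [-36.5 209.7]
barR [ 31.9 209.8]
front [ -3.2 169.9]
frontin [ -3.3 158.3]
go (0, 0.185) 0.2 slide [72.4  0.5  5.7] twist -0.7
go (0, 0.185) 0.008 slide [ 72.4   0.5 197.7] twist -0.7
```

Call:
apply_moves(targets=[{"hand":0,"slide":[70,-2,0],"twist":0},{"hand":0,"slide":[70,-2,0],"twist":0},{"hand":0,"slide":[70,-2,30],"twist":0},{"hand":0,"slide":[70,-2,60],"twist":0},{"hand":0,"slide":[70,-2,90],"twist":0},{"hand":0,"slide":[70,-2,120],"twist":0},{"hand":0,"slide":[70,-2,140],"twist":0},{"hand":0,"slide":[70,-2,140],"twist":0}])

```text
clock: 3.87
position: [0.4238, 0.1859, 0.2603]
tool_rot: [-0.004, 0.523, 0.853, -0.003]
ft_force: [0.0, -0.5, 0.1]
finger_gap: 0.0006
grasp_force: 0.0
```

```bash
sed -i 's/setb(\[.5132,.0253\]/setb([.5123,.0226]/' h.py
python3 - <<'E'
from h import *
stat();f=wrist('w2')
go((0,.187),.008)
E
```

```text
t 3.87 tip board [ -4.7 186.2] z 61.3 F [ 0.  -0.5  0.1] gap 0.0005512912036743358 j [ 0.23  0.15  1.94 -0.    1.06 -0.24] yaw 89.4
go (0, 0.187) 0.008 slide [ 1.5  1.8 55.7] twist -0.6
```

View pics/w2.png

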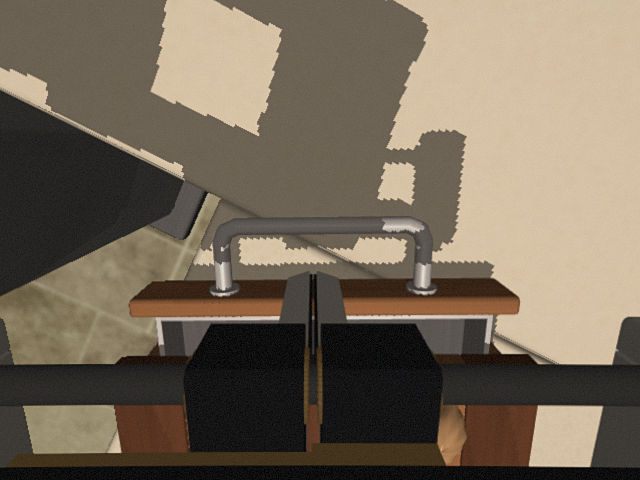

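The closed fingertips (313,275) stand over the gap between the bar (row 226) and the front (row 290). Going down.

Call:
apply_moves(targets=[{"hand":0,"slide":[1,2,15],"twist":-0.5},{"hand":0,"slide":[1,2,30],"twist":-0.5},{"hand":0,"slide":[1,2,42],"twist":-0.5},{"hand":0,"slide":[1,2,50],"twist":-0.5},{"hand":0,"slide":[1,2,50],"twist":-0.5}])

```text
clock: 4.33
position: [0.4277, 0.1887, 0.2147]
tool_rot: [-0.0, 0.519, 0.855, -0.0]
ft_force: [-0.8, -0.1, 0.2]
finger_gap: 0.0005
grasp_force: 0.0
```

Run:
```python
from h import *
stat()
```

```text
t 4.33 tip board [  1.9 186.4] z 15.7 F [-0.8 -0.1  0.2] gap 0.0005447513564919737 j [ 0.23  0.24  1.95 -0.    0.95 -0.25] yaw 89.9
```

Call:
apply_moves(targets=[{"hand":0,"slide":[0,-2,5]},{"hand":0,"slide":[6,-2,6]},{"hand":0,"slide":[12,-2,6]},{"hand":0,"slide":[18,-2,6]},{"hand":0,"slide":[25,-2,6]},{"hand":0,"slide":[32,-2,6]},{"hand":0,"slide":[39,-2,6]},{"hand":0,"slide":[46,-2,6]},{"hand":0,"slide":[52,-2,6]},{"hand":0,"slide":[57,-2,6]},{"hand":0,"slide":[60,-2,6]},{"hand":0,"slide":[60,-2,6]}])

```text
$.targets[0]: bad value
```

Run:
```python
from h import *
stat();f=wrist('w3')
```

```text
t 4.33 tip board [  1.9 186.4] z 15.7 F [-0.8 -0.1  0.2] gap 0.0005447513564919737 j [ 0.23  0.24  1.95 -0.    0.95 -0.25] yaw 89.9
```

View pics/w3.png

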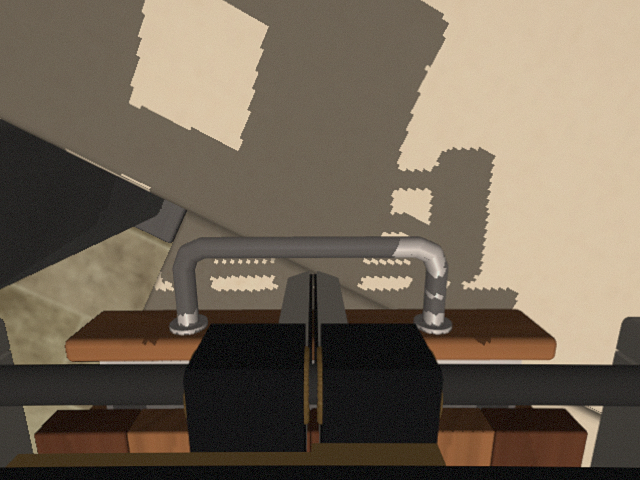

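The move was refused because the twist was missing. The picture shows the tips (313,275) between the bar (row 247) and the front (row 320).

Call:
apply_moves(targets=[{"hand":0,"slide":[0,-2,5],"twist":0},{"hand":0,"slide":[6,-2,6],"twist":0},{"hand":0,"slide":[12,-2,6],"twist":0},{"hand":0,"slide":[18,-2,6],"twist":0},{"hand":0,"slide":[25,-2,6],"twist":0},{"hand":0,"slide":[32,-2,6],"twist":0},{"hand":0,"slide":[39,-2,6],"twist":0},{"hand":0,"slide":[46,-2,6],"twist":0},{"hand":0,"slide":[52,-2,6],"twist":0},{"hand":0,"slide":[57,-2,6],"twist":0},{"hand":0,"slide":[60,-2,6],"twist":0},{"hand":0,"slide":[60,-2,6],"twist":0}])

```text
clock: 5.38
position: [0.3975, 0.2419, 0.2085]
tool_rot: [-0.0, 0.518, 0.855, 0.0]
ft_force: [0.1, 0.6, 0.0]
finger_gap: 0.0007
grasp_force: 0.0
```

Run:
```python
from h import *
stat();f=manip.grab_frame('top')
d=manip.place_of(f,'drawer_pull')
for x in d[:2]: print(x['p'],(b(world(f,x['uv'],.026))*1000).round(1))
```

```text
t 5.38 tip board [-2.000e-01  2.477e+02] z 9.5 F [0.1 0.6 0. ] gap 0.0006744227609407044 j [ 0.36  0.25  1.96  0.    0.93 -0.12] yaw 90.0
0.6 [221.1 350.5]
```

Call:
apply_moves(targets=[{"hand":0,"slide":[-8,0,0],"twist":0},{"hand":0,"slide":[-9,0,-10],"twist":0},{"hand":0,"slide":[-9,0,-40],"twist":0},{"hand":20,"slide":[-9,0,-80],"twist":0},{"hand":20,"slide":[-30,0,-110],"twist":0},{"hand":20,"slide":[-65,0,-140],"twist":0},{"hand":20,"slide":[-100,0,-170],"twist":0},{"hand":20,"slide":[-130,0,-190],"twist":0},{"hand":20,"slide":[-130,0,-190],"twist":0}])

```text
clock: 6.23
position: [0.4615, 0.122, 0.4053]
tool_rot: [0.006, 0.521, 0.854, 0.003]
ft_force: [0.8, 1.0, 0.3]
finger_gap: 0.0199
grasp_force: 0.0
```

Run:
```python
from h import *
stat();f=wrist('w4')
for q,z in(('board_edge',.058),('drawer_pull',.026),('shell1',.058),('garlic',.058)):
    for d in manip.place_of(f,q)[:5]:
        if d['p']>.3:
            x=world(f,d['uv'],z); print(q,round(d['p'],2),np.round(d['uv']),(b(x)*1000).round())
```

```text
t 6.23 tip board [  3.2 110.2] z 206.3 F [0.8 1.  0.3] gap 0.01985807174393768 j [ 0.08 -0.01  1.78 -0.    1.36 -0.4 ] yaw 89.6
board_edge 0.74 [310. 196.] [  2. 136.]
drawer_pull 0.7 [304.  46.] [ -2. 262.]
shell1 0.9 [269. 238.] [-35.  98.]
shell1 0.63 [330. 400.] [ 21. -72.]
shell1 0.6 [377. 236.] [ 62. 100.]
garlic 0.63 [361. 327.] [50.  9.]
```

View pics/w4.png

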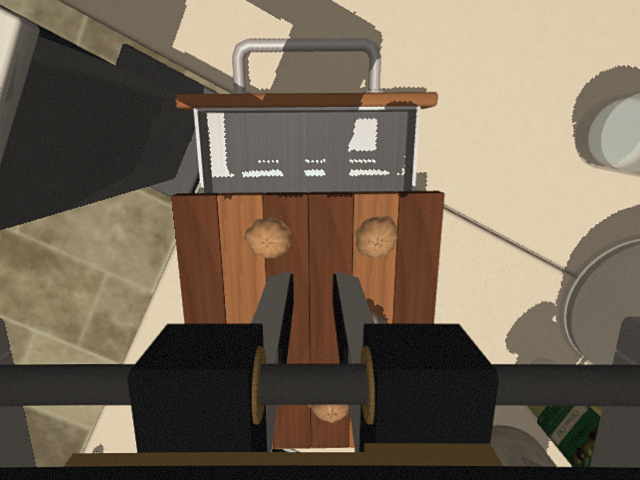

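The drawer stands about 84 mm out (front at row 100, mouth rows 108–192). Two shells show at (269,238) and (377,237), and the garlic is behind the right finger. First sweep: the far-side shell.

Call:
apply_moves(targets=[{"hand":20,"slide":[-30,30,0],"twist":-0.4},{"hand":20,"slide":[-52,59,0],"twist":-0.4},{"hand":20,"slide":[-52,59,20],"twist":-0.4},{"hand":20,"slide":[-52,59,55],"twist":-0.4},{"hand":20,"slide":[-52,59,90],"twist":-0.4},{"hand":20,"slide":[-52,59,115],"twist":-0.4},{"hand":20,"slide":[-52,59,132],"twist":-0.4},{"hand":20,"slide":[-52,59,140],"twist":-0.4},{"hand":20,"slide":[-52,59,140],"twist":-0.4},{"hand":20,"slide":[-52,59,140],"twist":-0.4}])

```text
clock: 7.32
position: [0.5333, 0.1085, 0.2577]
tool_rot: [-0.001, 0.515, 0.857, -0.001]
ft_force: [-0.6, -0.1, -0.7]
finger_gap: 0.0199
grasp_force: 0.0
```

Run:
```python
from h import *
stat()
```

```text
t 7.32 tip board [57.9 66.6] z 58.7 F [-0.6 -0.1 -0.7] gap 0.01989767388609314 j [ 0.04  0.31  1.74  0.    1.09 -0.45] yaw 90.5
```

Call:
apply_moves(targets=[{"hand":20,"slide":[0,3,-4],"twist":0.5},{"hand":20,"slide":[4,3,-4],"twist":0.5},{"hand":20,"slide":[10,3,-4],"twist":0.5},{"hand":20,"slide":[17,3,-4],"twist":0.5},{"hand":20,"slide":[25,3,-4],"twist":0.5},{"hand":20,"slide":[33,3,-4],"twist":0.5},{"hand":20,"slide":[41,3,-4],"twist":0.5},{"hand":20,"slide":[49,3,-4],"twist":0.5},{"hand":20,"slide":[57,3,-4],"twist":0.5},{"hand":20,"slide":[64,3,-4],"twist":0.5},{"hand":20,"slide":[70,3,-4],"twist":0.5},{"hand":20,"slide":[70,3,-4],"twist":0.5}])

```text
clock: 8.32
position: [0.5035, 0.1714, 0.2625]
tool_rot: [-0.0, 0.519, 0.855, -0.0]
ft_force: [-0.4, -0.2, -0.2]
finger_gap: 0.0199
grasp_force: 0.0
```

Run:
```python
from h import *
stat();f=wrist('w5')
```

```text
t 8.32 tip board [ 61.1 136.1] z 63.5 F [-0.4 -0.2 -0.2] gap 0.01988225946657558 j [ 0.17  0.28  1.77  0.    1.09 -0.32] yaw 89.9
```

View pics/w5.png

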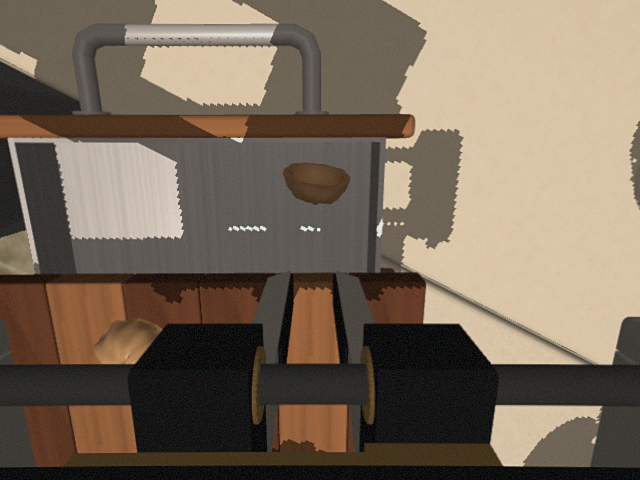

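The first shell lies in the drawer at (317,183). Next is the near-left one, drifting a little to −x.

Call:
apply_moves(targets=[{"hand":20,"slide":[0,0,-30],"twist":0},{"hand":20,"slide":[-10,-10,-50],"twist":0},{"hand":20,"slide":[-35,-40,-50],"twist":0},{"hand":20,"slide":[-60,-70,-50],"twist":0},{"hand":20,"slide":[-78,-96,-50],"twist":0},{"hand":20,"slide":[-78,-96,-50],"twist":0},{"hand":20,"slide":[-78,-96,-35],"twist":0},{"hand":20,"slide":[-78,-96,-15],"twist":0},{"hand":20,"slide":[-78,-96,0],"twist":0},{"hand":20,"slide":[-78,-96,0],"twist":0},{"hand":20,"slide":[-78,-96,0],"twist":0}])

```text
clock: 9.28
position: [0.4549, 0.0571, 0.2621]
tool_rot: [-0.001, 0.519, 0.855, -0.0]
ft_force: [-0.2, 0.4, -0.5]
finger_gap: 0.0202
grasp_force: 0.0
```

Run:
```python
from h import *
stat();f=wrist()
for d in manip.place_of(f,'shell1')[:5]:
    if d['p']>.3: print(np.round(d['uv']),(b(world(f,d['uv'],.058))*1000).round())
```

```text
t 9.28 tip board [-35.2  57.4] z 63.1 F [-0.2  0.4 -0.5] gap 0.020178427345881395 j [-0.06  0.14  1.95  0.    1.06 -0.54] yaw 89.8
[484.  74.] [ 42. 160.]
[309. 367.] [-38.   9.]
[312. 211.] [-36.  97.]
```

Position good: A is at (−36,97) and C at (−38,9). Sweep.

Call:
apply_moves(targets=[{"hand":20,"slide":[8,-1,0],"twist":0},{"hand":20,"slide":[16,-1,0],"twist":0},{"hand":20,"slide":[24,-3,0],"twist":0},{"hand":20,"slide":[32,-5,0],"twist":0},{"hand":20,"slide":[40,-8,0],"twist":0},{"hand":20,"slide":[48,-11,0],"twist":0},{"hand":20,"slide":[56,-14,0],"twist":0},{"hand":20,"slide":[64,-17,0],"twist":0},{"hand":20,"slide":[72,-20,0],"twist":0},{"hand":20,"slide":[79,-22,0],"twist":0},{"hand":20,"slide":[79,-22,0],"twist":0}])

```text
clock: 10.3
position: [0.3975, 0.1178, 0.2621]
tool_rot: [-0.001, 0.519, 0.855, -0.0]
ft_force: [-0.6, 0.2, -0.3]
finger_gap: 0.0201
grasp_force: 0.0
```

Run:
```python
from h import *
stat();f=wrist()
for d in manip.place_of(f,'shell1')[:5]:
    if d['p']>.3: x=world(f,d['uv']);print(np.round(d['uv']),(b(x)*1000).round(),x[2].round(3))
go((-.038,-.026),.063)
```

```text
t 10.3 tip board [-58.  137.8] z 63.1 F [-0.6  0.2 -0.3] gap 0.020118972790048522 j [ 0.08  0.05  2.05  0.    1.05 -0.4 ] yaw 89.9
[311. 162.] [-60. 199.] 0.01
[508. 218.] [ 63. 165.] 0.012
go (-0.038, -0.026) 0.063 slide [-162.4   19.2    0.4] twist -0.1
```

Call:
apply_moves(targets=[{"hand":20,"slide":[0,0,-30],"twist":0},{"hand":20,"slide":[-20,5,-50],"twist":0},{"hand":20,"slide":[-60,20,-50],"twist":0},{"hand":20,"slide":[-100,20,-50],"twist":0},{"hand":20,"slide":[-140,20,-50],"twist":0},{"hand":20,"slide":[-168,20,-50],"twist":0},{"hand":20,"slide":[-168,20,-50],"twist":0},{"hand":20,"slide":[-168,20,-35],"twist":0},{"hand":20,"slide":[-168,20,-15],"twist":0},{"hand":20,"slide":[-168,20,0],"twist":0},{"hand":20,"slide":[-168,20,0],"twist":0},{"hand":20,"slide":[-168,20,0],"twist":0}])

```text
clock: 11.4
position: [0.4936, -0.0226, 0.2617]
tool_rot: [-0.001, 0.519, 0.855, -0.0]
ft_force: [-0.7, 0.6, -0.6]
finger_gap: 0.0201
grasp_force: 0.0
```

Run:
```python
from h import *
stat();f=wrist()
for n in('shell1','garlic'):
  for d in manip.place_of(f,n)[:5]:
    if d['p']>.3: print(n,np.round(d['uv']),(b(world(f,d['uv'],.058))*1000).round())
```

```text
t 11.4 tip board [-37.9 -31. ] z 62.7 F [-0.7  0.6 -0.6] gap 0.020133271403273326 j [-0.22  0.21  1.86  0.    1.07 -0.7 ] yaw 89.9
shell1 [313. 209.] [-39.  10.]
garlic [493. 211.] [51.  9.]
```

Call:
apply_moves(targets=[{"hand":20,"slide":[8,-1,0],"twist":0},{"hand":20,"slide":[16,-1,0],"twist":0},{"hand":20,"slide":[24,0,0],"twist":0},{"hand":20,"slide":[32,0,0],"twist":0},{"hand":20,"slide":[40,0,0],"twist":0},{"hand":20,"slide":[48,1,0],"twist":0},{"hand":20,"slide":[56,2,0],"twist":0},{"hand":20,"slide":[64,4,0],"twist":0},{"hand":20,"slide":[72,6,0],"twist":0},{"hand":20,"slide":[80,8,0],"twist":0},{"hand":20,"slide":[88,10,0],"twist":0},{"hand":20,"slide":[96,12,0],"twist":0}])

```text
clock: 12.55
position: [0.4606, 0.0685, 0.2627]
tool_rot: [0.0, 0.519, 0.855, 0.0]
ft_force: [0.4, -0.5, 0.3]
finger_gap: 0.0201
grasp_force: 0.5
```

Call:
apply_moves(targets=[{"hand":20,"slide":[8,2,0],"twist":0},{"hand":20,"slide":[16,4,0],"twist":0},{"hand":20,"slide":[24,6,0],"twist":0},{"hand":20,"slide":[32,8,0],"twist":0},{"hand":20,"slide":[40,10,0],"twist":0},{"hand":20,"slide":[48,12,0],"twist":0},{"hand":20,"slide":[56,14,0],"twist":0},{"hand":20,"slide":[64,16,0],"twist":0},{"hand":20,"slide":[73,17,0],"twist":0},{"hand":20,"slide":[73,17,0],"twist":0}])

```text
clock: 13.38
position: [0.4412, 0.1417, 0.2623]
tool_rot: [-0.001, 0.519, 0.855, -0.0]
ft_force: [-0.1, -0.3, -0.0]
finger_gap: 0.0198
grasp_force: 0.0
```

Run:
```python
from h import *
stat();f=wrist()
for d in manip.place_of(f,'shell1')[:5]:
    if d['p']>.3: x=world(f,d['uv']);print(np.round(d['uv']),(b(x)*1000).round(),x[2].round(3))
go((.055,-.074),.12,90)
```

```text
t 13.38 tip board [ -8.  138.8] z 63.3 F [-0.1 -0.3 -0. ] gap 0.0198382583598424 j [ 0.12  0.15  1.94  0.    1.06 -0.36] yaw 89.9
[316. 176.] [ -7. 192.] 0.009
[216. 205.] [-69. 174.] 0.011
[418. 220.] [ 57. 164.] 0.011
go (0.055, -0.074) 0.12 slide [-211.3   63.1  -56.7] twist -0.1
```

Three shells are in the drawer. The last is beyond the garlic: I'll nudge it towards −x first, with the fingers closed.

Call:
apply_moves(targets=[{"hand":0,"slide":[0,0,-30],"twist":0},{"hand":0,"slide":[-20,0,-60],"twist":0},{"hand":0,"slide":[-60,0,-60],"twist":0},{"hand":0,"slide":[-100,0,-60],"twist":0},{"hand":0,"slide":[-140,0,-60],"twist":0},{"hand":0,"slide":[-180,0,-60],"twist":0},{"hand":0,"slide":[-213,15,-60],"twist":0},{"hand":0,"slide":[-213,45,-60],"twist":0},{"hand":0,"slide":[-213,70,-60],"twist":0},{"hand":0,"slide":[-213,70,-60],"twist":0},{"hand":0,"slide":[-213,70,-60],"twist":0}])

```text
clock: 14.4
position: [0.6029, -0.0166, 0.322]
tool_rot: [-0.0, 0.519, 0.855, -0.0]
ft_force: [-0.7, 0.3, 0.4]
finger_gap: 0.0008
grasp_force: 0.0
```

Run:
```python
from h import *
stat();f=manip.grab_frame('top')
for n in('shell1','garlic'):
  for d in manip.place_of(f,n)[:5]:
    if d['p']>.3: print(n,np.round(d['uv']),(b(world(f,d['uv'],.058))*1000).round())
f=wrist()
for n in('shell1','garlic'):
  for d in manip.place_of(f,n)[:5]:
    if d['p']>.3: print(n,np.round(d['uv']),(b(world(f,d['uv'],.058))*1000).round())
```

```text
t 14.4 tip board [ 61.9 -76.6] z 123.0 F [-0.7  0.3  0.4] gap 0.0008128288025605786 j [-0.17  0.34  1.55 -0.    1.25 -0.65] yaw 89.9
shell1 [270. 297.] [-74. 173.]
shell1 [261. 277.] [ -9. 167.]
shell1 [300. 236.] [41.  9.]
shell1 [254. 260.] [ 42. 162.]
garlic [299. 233.] [50.  8.]
shell1 [254. 250.] [ 20. -74.]
garlic [296. 119.] [50. 11.]
```

Call:
apply_moves(targets=[{"hand":0,"slide":[2,0,20],"twist":0},{"hand":0,"slide":[2,0,40],"twist":0},{"hand":0,"slide":[2,0,53],"twist":0},{"hand":0,"slide":[2,0,59],"twist":0},{"hand":0,"slide":[2,-5,59],"twist":0},{"hand":0,"slide":[2,-11,59],"twist":0},{"hand":0,"slide":[2,-18,59],"twist":0},{"hand":0,"slide":[2,-25,59],"twist":0},{"hand":0,"slide":[2,-32,59],"twist":0},{"hand":0,"slide":[2,-39,59],"twist":0},{"hand":0,"slide":[2,-45,59],"twist":0},{"hand":0,"slide":[2,-45,59],"twist":0}])

```text
clock: 15.7
position: [0.561, -0.0359, 0.2645]
tool_rot: [0.001, 0.519, 0.855, 0.0]
ft_force: [0.0, 0.8, 0.3]
finger_gap: 0.0005
grasp_force: 0.1
```

Run:
```python
from h import *
stat();f=wrist()
for n in('shell1','garlic'):
  for d in manip.place_of(f,n)[:5]:
    if d['p']>.3: print(n,np.round(d['uv']),(b(world(f,d['uv'],.058))*1000).round())
```

```text
t 15.7 tip board [ 16.3 -74.7] z 65.5 F [0.  0.8 0.3] gap 0.0004863276317062482 j [-0.22  0.33  1.7  -0.    1.11 -0.7 ] yaw 89.8
shell1 [272. 283.] [ -6. -74.]
garlic [387. 114.] [51. 11.]
```

Call:
apply_moves(targets=[{"hand":0,"slide":[0,-5,2],"twist":0},{"hand":0,"slide":[0,-9,2],"twist":0},{"hand":0,"slide":[0,-9,2],"twist":0},{"hand":0,"slide":[0,-3,0],"twist":0},{"hand":0,"slide":[0,0,-30],"twist":0},{"hand":0,"slide":[-25,0,-40],"twist":0},{"hand":20,"slide":[-38,-20,-40],"twist":0},{"hand":20,"slide":[-38,-32,-40],"twist":0},{"hand":20,"slide":[-38,-32,-40],"twist":0},{"hand":20,"slide":[-38,-32,-40],"twist":0}])

```text
clock: 16.68
position: [0.5496, -0.0834, 0.3023]
tool_rot: [-0.002, 0.52, 0.854, -0.0]
ft_force: [-0.6, 0.5, -0.4]
finger_gap: 0.0196
grasp_force: 0.0
```

Run:
```python
from h import *
stat();f=wrist()
for n in('shell1','garlic'):
  for d in manip.place_of(f,n)[:5]:
    if d['p']>.3: print(n,np.round(d['uv']),(b(world(f,d['uv'],.058))*1000).round())
```

```text
t 16.68 tip board [ -16.4 -110.7] z 103.3 F [-0.6  0.5 -0.4] gap 0.019581016040616357 j [-0.31  0.27  1.69  0.    1.19 -0.78] yaw 89.8
shell1 [322. 206.] [-12. -75.]
garlic [434.  52.] [50. 10.]
```

Call:
apply_moves(targets=[{"hand":20,"slide":[0,2,20],"twist":0},{"hand":20,"slide":[0,2,34],"twist":0},{"hand":20,"slide":[0,2,40],"twist":0},{"hand":20,"slide":[0,2,40],"twist":0},{"hand":20,"slide":[8,2,40],"twist":0},{"hand":20,"slide":[16,2,40],"twist":0},{"hand":20,"slide":[24,2,40],"twist":0},{"hand":20,"slide":[32,2,40],"twist":0},{"hand":20,"slide":[40,1,40],"twist":0},{"hand":20,"slide":[48,0,40],"twist":0},{"hand":20,"slide":[56,-1,40],"twist":0},{"hand":20,"slide":[64,-2,40],"twist":0}])

```text
clock: 17.83
position: [0.519, -0.0273, 0.264]
tool_rot: [0.0, 0.519, 0.855, 0.0]
ft_force: [-0.8, -0.7, 0.5]
finger_gap: 0.0204
grasp_force: 0.4
```

Run:
```python
from h import *
stat();f=wrist()
for n in('shell1','garlic'):
  for d in manip.place_of(f,n)[:5]:
    if d['p']>.3: print(n,np.round(d['uv']),(b(world(f,d['uv'],.058))*1000).round())
```

```text
t 17.83 tip board [-17.  -47.5] z 65.0 F [-0.8 -0.7  0.5] gap 0.020357466370620667 j [-0.22  0.25  1.8  -0.    1.08 -0.7 ] yaw 89.9
shell1 [310. 244.] [-19. -25.]
```

Call:
apply_moves(targets=[{"hand":20,"slide":[8,-1,1],"twist":0},{"hand":20,"slide":[16,-2,1],"twist":0},{"hand":20,"slide":[24,-3,1],"twist":0},{"hand":20,"slide":[32,-4,1],"twist":0},{"hand":20,"slide":[40,-5,1],"twist":0},{"hand":20,"slide":[48,-6,1],"twist":0},{"hand":20,"slide":[56,-7,1],"twist":0},{"hand":20,"slide":[64,-8,1],"twist":0},{"hand":20,"slide":[72,-9,1],"twist":0},{"hand":20,"slide":[80,-10,1],"twist":0},{"hand":20,"slide":[88,-11,1],"twist":0},{"hand":20,"slide":[96,-12,1],"twist":0}])

```text
clock: 18.98
position: [0.4641, 0.0524, 0.2627]
tool_rot: [0.0, 0.519, 0.855, 0.0]
ft_force: [0.3, -0.6, 3.0]
finger_gap: 0.0195
grasp_force: 1.2
```

Call:
apply_moves(targets=[{"hand":20,"slide":[8,-1,0],"twist":0},{"hand":20,"slide":[16,-2,0],"twist":0},{"hand":20,"slide":[24,-3,0],"twist":0},{"hand":20,"slide":[32,-4,0],"twist":0},{"hand":20,"slide":[40,-5,0],"twist":0},{"hand":20,"slide":[48,-5,0],"twist":0},{"hand":20,"slide":[55,-5,0],"twist":0},{"hand":20,"slide":[61,-5,0],"twist":0},{"hand":20,"slide":[67,-5,0],"twist":0},{"hand":20,"slide":[73,-5,0],"twist":0},{"hand":20,"slide":[79,-5,0],"twist":0},{"hand":20,"slide":[86,-5,0],"twist":0}])

```text
clock: 19.98
position: [0.4199, 0.1263, 0.2624]
tool_rot: [-0.001, 0.519, 0.855, 0.0]
ft_force: [-0.2, 0.8, 1.3]
finger_gap: 0.0201
grasp_force: 0.0
```

Run:
```python
from h import *
stat();f=wrist('w6')
for d in manip.place_of(f,'shell1')[:5]:
    if d['p']>.2: x=world(f,d['uv']);print(np.round(d['uv']),(b(x)*1000).round(),x[2].round(3))
```

```text
t 19.98 tip board [-33.9 134.9] z 63.4 F [-0.2  0.8  1.3] gap 0.02013558291423233 j [ 0.09  0.1   2.    0.    1.05 -0.38] yaw 89.8
[465. 213.] [ 61. 165.] 0.011
[261. 200.] [-67. 173.] 0.01
[313. 252.] [-35. 151.] 0.051
[362. 205.] [ -4. 170.] 0.011
```

View pics/w6.png

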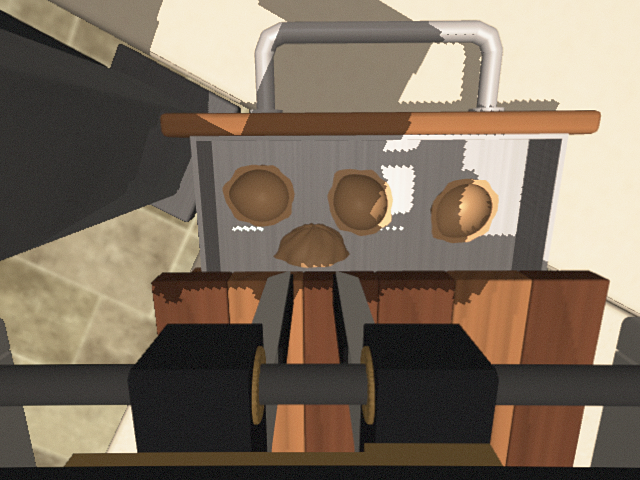

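The last shell is tipping over the edge at (312,247). I'll finish the push, then rise and look.

Call:
apply_moves(targets=[{"hand":20,"slide":[4,0,0],"twist":0},{"hand":20,"slide":[7,0,0],"twist":0},{"hand":20,"slide":[7,0,0],"twist":0},{"hand":20,"slide":[0,0,-10],"twist":0},{"hand":0,"slide":[0,0,-45],"twist":0},{"hand":0,"slide":[0,0,-80],"twist":0},{"hand":0,"slide":[0,0,-80],"twist":0},{"hand":0,"slide":[0,0,-80],"twist":0}])

```text
clock: 20.75
position: [0.4218, 0.1253, 0.3458]
tool_rot: [0.003, 0.519, 0.855, 0.002]
ft_force: [0.4, -0.3, -1.0]
finger_gap: 0.0005
grasp_force: 0.0
```

Run:
```python
from h import *
stat();f=wrist('w7')
for d in manip.place_of(f,'shell1')[:5]:
    if d['p']>.2: x=world(f,d['uv']);print(np.round(d['uv']),(b(x)*1000).round(),x[2].round(3))
d=manip.place_of(f,'drawer_pull')[0];print((b(world(f,d['uv'],.026))*1000).round())
g=f['range_z'];m=0
for v in range(100,300,2):
  for u in range(100,560,2):
    if g[v,u]>0:
      x=world(f,(u,v));q=b(x)
      if abs(q[0])<.09 and .14<q[1]<.2:m=max(m,x[2])
print('max z in mouth',m)
go((0,.285),.1)
```

```text
t 20.75 tip board [-31.3 132.4] z 146.8 F [ 0.4 -0.3 -1. ] gap 0.00047716533413467136 j [ 0.09 -0.03  1.92 -0.    1.24 -0.39] yaw 89.8
[418. 189.] [ 57. 166.] 0.011
[348. 182.] [ -1. 173.] 0.01
[305. 191.] [-37. 165.] 0.01
[ -2. 262.]
max z in mouth 0.1818943208240263
go (0, 0.285) 0.1 slide [151.2  33.9  42.8] twist -0.2
```

View pics/w7.png

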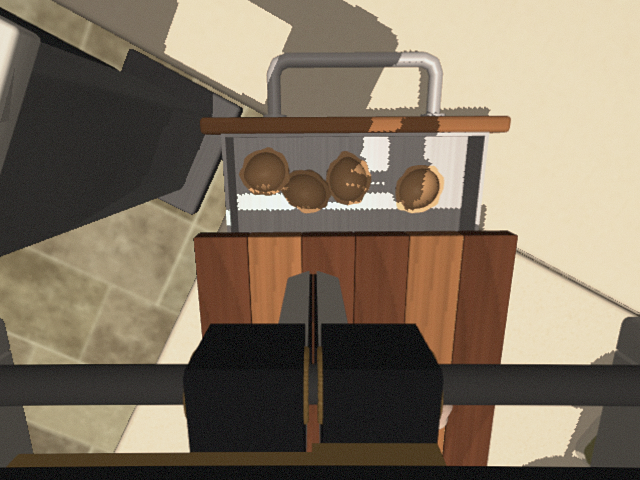

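All four lie flat in the drawer, at (266,172), (306,190), (349,178) and (418,188). Now going outside the bar, then pushing.

Call:
apply_moves(targets=[{"hand":0,"slide":[40,10,0],"twist":0},{"hand":0,"slide":[80,20,0],"twist":0},{"hand":0,"slide":[120,30,0],"twist":0},{"hand":0,"slide":[157,34,0],"twist":0},{"hand":0,"slide":[157,34,20],"twist":0},{"hand":0,"slide":[157,34,50],"twist":0},{"hand":0,"slide":[157,34,80],"twist":0},{"hand":0,"slide":[157,34,110],"twist":0},{"hand":0,"slide":[157,34,125],"twist":0},{"hand":0,"slide":[157,34,129],"twist":0},{"hand":0,"slide":[157,34,129],"twist":0},{"hand":0,"slide":[157,34,129],"twist":0}])

```text
clock: 21.9
position: [0.3783, 0.2807, 0.2136]
tool_rot: [-0.0, 0.519, 0.855, -0.0]
ft_force: [-0.0, 0.4, -0.1]
finger_gap: 0.0003
grasp_force: 0.0
```

Run:
```python
from h import *
stat()
```

```text
t 21.9 tip board [  0.7 290.8] z 14.6 F [-0.   0.4 -0.1] gap 0.00027887935936205064 j [ 0.45  0.25  1.94  0.    0.95 -0.02] yaw 89.8
```

Call:
apply_moves(targets=[{"hand":0,"slide":[-6,0,3],"twist":0},{"hand":0,"slide":[-14,0,3],"twist":0},{"hand":0,"slide":[-22,0,3],"twist":0},{"hand":0,"slide":[-30,0,3],"twist":0},{"hand":0,"slide":[-38,0,3],"twist":0},{"hand":0,"slide":[-46,0,3],"twist":0},{"hand":0,"slide":[-54,0,3],"twist":0},{"hand":0,"slide":[-62,0,3],"twist":0},{"hand":0,"slide":[-70,0,3],"twist":0},{"hand":0,"slide":[-78,0,3],"twist":0},{"hand":0,"slide":[-85,0,3],"twist":0},{"hand":0,"slide":[-90,0,3],"twist":0}])

```text
clock: 22.9
position: [0.4201, 0.2, 0.2106]
tool_rot: [-0.0, 0.519, 0.855, -0.0]
ft_force: [0.4, 2.2, 1.7]
finger_gap: 0.0002
grasp_force: 0.9
```

Call:
apply_moves(targets=[{"hand":0,"slide":[-3,0,0],"twist":0},{"hand":0,"slide":[-6,0,0],"twist":0},{"hand":0,"slide":[-8,0,0],"twist":0},{"hand":0,"slide":[-8,0,0],"twist":0}])

```text
clock: 23.23
position: [0.4225, 0.1952, 0.2106]
tool_rot: [-0.003, 0.52, 0.854, 0.002]
ft_force: [-3.5, 11.0, 2.3]
finger_gap: 0.0007
grasp_force: 5.7
```

Run:
```python
from h import *
stat()
```

```text
t 23.23 tip board [  0.4 195.8] z 11.6 F [-3.5 11.   2.3] gap 0.0006793593328911697 j [ 0.24  0.24  1.96  0.01  0.94 -0.24] yaw 89.7
```

Call:
apply_moves(targets=[{"hand":0,"slide":[-3,0,0],"twist":0},{"hand":0,"slide":[-4,0,0],"twist":0},{"hand":0,"slide":[-4,0,0],"twist":0}])

```text
clock: 23.48
position: [0.4232, 0.1939, 0.2106]
tool_rot: [-0.006, 0.521, 0.854, 0.003]
ft_force: [-7.5, 22.5, 4.1]
finger_gap: 0.0003
grasp_force: 11.7
```

Run:
```python
from h import *
stat()
```

```text
t 23.48 tip board [  0.4 195.6] z 11.6 F [-7.5 22.5  4.1] gap 0.00031663974978931567 j [ 0.24  0.24  1.96  0.02  0.94 -0.25] yaw 89.6
```

A solid stop at 22 N. Now I'll back off, rise and check.

Call:
apply_moves(targets=[{"hand":0,"slide":[12,0,0],"twist":0},{"hand":0,"slide":[22,0,0],"twist":0},{"hand":0,"slide":[22,0,-30],"twist":0},{"hand":0,"slide":[22,0,-70],"twist":0},{"hand":0,"slide":[0,0,-110],"twist":0},{"hand":0,"slide":[-30,0,-145],"twist":0},{"hand":0,"slide":[-60,0,-180],"twist":0},{"hand":0,"slide":[-75,0,-190],"twist":0},{"hand":0,"slide":[-75,0,-190],"twist":0},{"hand":0,"slide":[-75,0,-190],"twist":0},{"hand":0,"slide":[-75,0,-190],"twist":0}])

```text
clock: 24.4
position: [0.4589, 0.1238, 0.399]
tool_rot: [-0.001, 0.519, 0.855, -0.001]
ft_force: [-0.4, 0.5, -0.9]
finger_gap: 0.0005
grasp_force: 0.0
```

Run:
```python
from h import *
stat();f=wrist('w8')
d=manip.place_of(f,'drawer_pull')[0];print((b(world(f,d['uv'],.026))*1000).round(1))
d=manip.place_of(f,'board_edge')[0];print((b(world(f,d['uv'],.058))*1000).round(1))
```

```text
t 24.4 tip board [ -1.1 114.7] z 200.0 F [-0.4  0.5 -0.9] gap 0.0004855308923352908 j [ 0.08 -0.    1.78  0.    1.36 -0.4 ] yaw 89.8
[ -0.7 180.8]
[  1.1 138.2]
```

View pics/w8.png

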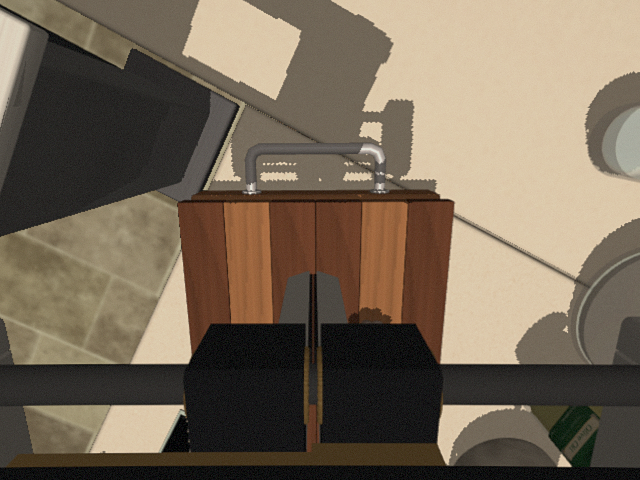

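The front (row 195) is tight under the board edge (row 202) and no tray shows, so the drawer is shut. The board is clear of shells.

```bash
python3 -c "
from bench import manip
print(manip.hand_in())"
```

```text
the job is handed in; nothing more can be done
None
```

All four half shells are in the waste drawer and it is pushed fully shut; the garlic stayed within a few mm, nothing round the board was touched, and I handed the job in at about 24.5 s (the verdict was not shown).

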